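Lock the pellet die into its clamp with washer and R-clip

TASK

Lock the steel pellet die into its clamp for transport: stand the die in the clamp's cup, then swing the forked strap down over it until it is shut round the upright stud, then drop the thick washer over the stud onto the strap. Finally push the R-clip fully home, lying flat: its straight leg through the stud's cross-hole while its bent leg rides over the outside of the stud and snaps round it. Leave the other things on the bench where they are.

Things in the scene. Friction and masses are not known exactly. Their poses are not given: they have to be found in the camera images.
- die_center (a point): Pellet die: plain steel upright cylinder 54 mm across and 44 mm high, 0.5 to 0.75 kg, with a tiny side stub that does not matter. Point at its centre, half-way up; z is its axis. It stands on the worktop left of the clamp. The stud (88 mm high) and the raised strap (up to 195 mm high) stand in the way of low carrying.
- cup (a point): Die clamp, fixed to the worktop: aluminium base plate 76 x 175 x 8 mm, its long side along y of this frame. This point is the centre of the cup's floor, on the base plate's top, 8 mm above the worktop. A locating ring stands round it, inner radius 29.7 mm, outer 34.7 mm, 6 mm high; the die seats on the floor within it (die centre then 22 mm above this point). Axes: x across the clamp (at zero turn away from the robot), y along it from the hinge to the stud, z up.
- stud_hole (a point): Upright steel stud of the clamp, 18 mm across, chamfered top 16 mm above this point. It stands 58 mm from the cup's centre along +y of the cup's frame. This point is the middle of its cross-hole, 72 mm above the worktop: a level square hole 7 x 7 mm running right through the stud along x of this frame (same axes as cup). With the strap shut and the washer on it, the washer's top is 5.5 mm below this point.
- strap_hinge (a point): Axis of the strap's hinge, along x of this frame, 56 mm above the worktop, 60 mm from the cup's centre along -y. Two lugs beside it, 52 mm apart over their outsides, reach 10 mm above it. Same axes as cup.
- strap_end (a point): Forked steel strap, 34 mm wide, 5 mm thick, 150 mm long, hinged at the clamp's end away from the stud; starts raised. This point lies mid-way between its two tines (each 6.6 mm wide, slot 20.8 mm, open at the free end), 14 mm short of the free end, at half its thickness, 136 mm from the hinge axis. x is along the hinge (across the strap, the width to pinch), y runs from hinge to free end.
- strap (a joint): Angle of the strap in rad: 0 = shut, level over the die with its fork round the stud; grows as it opens; starts raised at 1.75 to 2.05 (a little past upright, leaning away from the die). Friction holds it at any angle; about 2 N at the free end moves it.
- washer_center (a point): Loose thick steel washer 36 mm across, hole 22 mm, 8 mm thick, lying flat; point at its centre, half-way up. On the shut strap round the stud it is 9.5 mm below stud_hole.
- clip_grip (a point): Loose R-clip lying flat: black block grip 24 mm long (x), 26 mm wide (y), 14 mm high, with two 5 mm steel wire legs that run out along +x at half its height. Point at the grip's centre, half-way up. The straight leg lies at y = -5 mm and reaches to x = +61 mm, its last 5 mm tapered to 2.4 mm. The bent leg springs sideways (+y); it is wavy, with a hollow that fits the stud at x = 34 mm, and its end (x = 57 mm) flares away from the straight leg.
- clip_seat (a point): Point on the straight leg's axis of the R-clip, 34 mm ahead (x) and 5 mm to -y of clip_grip, same axes. When the clip is fully home it lies at the middle of the stud's cross-hole and the bent leg's hollow hugs the outside of the stud. The clip may go in from either side of the clamp.
- clip_spring (a joint): Sideways deflection of the clip's bent leg in rad: 0 relaxed, grows as it is pushed away from the straight leg (about 0.13 while it rides over the stud, needing a push of about 5 to 10 N), back near 0 when home.
- memory_stick: blue memory stick 17x52x8 mm (bystander; origin at the centre of its underside; leave it where it is)
- die_plunger: steel die plunger, foot 33 mm across, 52 mm high, upright behind the die (bystander; origin at the centre of its underside; leave it where it is)
- vial: glass vial with black cap 25 mm across, 50 mm high (bystander; origin at the centre of its underside; leave it where it is)
- spare_plate: round steel plate 69 mm across, 12 mm high, behind the clamp (bystander; origin at the centre of its underside; leave it where it is)
- timer: white bench timer 58x66x22 mm right of the clamp (bystander; origin at the centre of its underside; leave it where it is)
- hex_key: bent steel key 30x84x6 mm at the right front (bystander; origin at the centre of its underside; leave it where it is)
- tweezers: steel tweezers 15x124x10 mm at the left (bystander; origin at the centre of its underside; leave it where it is)
- lab_notebook: dark blue notebook 210x152x14 mm at the far left (bystander; origin at the centre of its underside; leave it where it is)
- clip: The R-clip as a whole (see clip_grip); origin at the centre of its grip's underside, same axes.

How it is judged:
By the outcome, as a careful person would: the job done as asked, in the order asked, and still so for the second after the job is handed in, with the robot touching nothing.
It also fails if it takes over 72 s, if anything falls off the work surface, if the arm or the gripper's body presses on something with over 40 N, if the wrist force passes 120 N, or if a joint passes its speed limit or range.

ROBOT

A 6-joint arm with a two-finger parallel gripper is mounted at the origin on a cart in front of the work surface, level with it; the furniture and walls round the work are solid. World frame = base frame: x ahead of the robot, y to its left, z up, the work surface at z = 0. Lengths are in m, angles in rad, forces in N, time in s.
With the tool pointing down it reaches from about 0.25 to 0.725 m from the base axis. Payload 4 kg.
Tool frame: the origin (TCP) lies midway between the tips of the shut fingers; the grasp point (between the pads) lies 19 mm behind it; z points along the fingers, y is the direction in which the jaws open and shut (so a half turn about z gives the same grasp; the last joint's range is limited). The gripper opens to 85 mm and grips with 20 to 120 N. Pads are 22 mm wide; open, the fingers measure 114 mm over their backs; the gripper's body (76 mm by 85 mm) begins 54 mm behind the grasp point. The pads swing forward as they close: fully open they stand 13 mm farther back than shut.
Start: joints at [1.233, 0.241, 0.005, 1.335, 0, 1.571], TCP at [0.166, 0.472, 0.231] pointing down, gripper open.
Joint ranges: [-2.72, 2.72], [-1.05, 1.87], [-1.09, 1.28], [-1.99, 2.15], [-1.42, 1.44], [-3.14, 3.14]. Speed limits (rad/s): [2.79, 2.79, 3.14, 3.14, 3.14, 3.14].

INTERFACE

Orientations are given as a 3x3 rotation matrix whose columns are the frame's x, y, z axes.
In Python, from rig import ctrl, capture, ticket, finder gives the robot as it stands.
- The arm moves only by the tool arm_command, never from a script. Its argument "rows" is a list of rows, each a list of 4 numbers: the shift along the tool's x, y, z in cm, then the turn about the tool's z in rad. In form: [[dx, dy, dz, twist], ...]. A call has 1 to 10 rows; each row is the pose to reach, as a shift and turn from the pose commanded when the call began, along the tool's axes at that moment; what a row does not reach only later rows make up. A row lasts 1/10 s, in which the tool goes at most 50 mm and 8.59 degrees, less where a joint would pass 70% of its speed; a pose out of reach is approached as far as the arm can. A call with a gripper value outside its range is refused whole. "fingers" is the opening, from 0 (shut) to 1 (fully open), set as the call begins (left out, the last holds). The fingers move at their own pace and stop on an object; the grip force is fixed at half the most. Time passes only in rows, so rows that repeat a pose let the fingers close. It gives the time, the measured TCP pose, the force and the opening at its end, in the units of the state.
- ctrl.read_state(): the state, without advancing time (a new reading comes with each control period).
- capture(name): name is "scene" or "top" or "wrist"; returns a dict with "color" (480x640x3 uint8, red, green, blue), "fx", "fy", "cx", "cy" (pixels), "distortion" ([k1, k2, p1, p2, k3] as OpenCV has them; the pictures are not rectified), "xyz" and "rotation" of the camera in the world. Camera axes: x right, y down, z forward; pixel columns grow to the right and rows downward; lengths in m; the calibration is good to about 2 mm. A picture is of the moment at which its call begins. There is no depth.
- ticket.job_done(): hands the job in, once; it reports no verdict.
Trained networks look in the newest picture that a camera, given by its name, has taken for a name from the list of things; names that differ only in an ending like _2 or _b are one class to them, and where a whole thing is asked for, a point or a joint stands for the part that bears it (a point fixed in the world has none). Each returns a list of dicts, best first, with "confidence" (0 to 1); they miss things now and then, are a little off and sometimes report something else, mostly with a low value. They report only what shows in the picture. A call takes as long as a camera call.
- finder.find_in(camera, target): "box" ([centre column, centre row, width, height] in pixels, round what is visible of it).
- finder.silhouettes(camera, target): "region" (480x640 bool, what is visible of it) and "box" ([centre column, centre row, width, height] in pixels, round what is visible of it).
- finder.landmark_of(camera, target): "pixel" ([column, row] in pixels: a listed point, or the origin of a listed thing).
The state is a dict: "time_s": time; "q": joint angles; "qvel": joint speeds; "joint_efforts": joint torques, N m; "eef_pos": TCP position; "orientation": TCP orientation; "ft_force": force on the tool from outside, world axes, zero at the start; "torque": the same for the moment, N m; "finger_gap": opening from 0.0 (shut) to 1.0 (fully open).
Only numpy, scipy, OpenCV 4.12 (cv2) and the standard library are available. Lean on these libraries where they do the work, as an engineer would, in place of code of your own. Each camera call takes 0.05 s, during which the arm holds its last target. There are 200 camera calls.

## Working session

There is one attempt and no reset: what is moved stays moved. The work goes in short steps, Python scripts to look and compute and a tool call to move; the robot and the scene stay as the last step left them, time stands still between calls to the robot, and variables do not carry over. Pictures are saved under pics/ and viewed, on a budget of 18 in all, crops included, one or two more only if the job needs it, and the job is handed in when it is done.

Besides the shell and the picture viewer there is one more tool, called after "Request:" as a command line: name --pt "numbers of a row" for each row, then --argument value for the rest. arm_command: Moves the arm, as the interface text tells. Its arguments: {"type":"object","properties":{"rows":{"type":"array","items":{"type":"array","items":{"type":"number"}}},"fingers":{"type":"number"}},"required":["rows"]}

```bash
ls; mkdir -p pics
cat > h.py <<'E'
import numpy as np, cv2
from rig import ctrl, capture, ticket, finder
def ray(c,px):
    K=np.array([[c["fx"],0,c["cx"]],[0,c["fy"],c["cy"]],[0,0,1.]])
    u=cv2.undistortPoints(np.array([[px]],float),K,np.array(c["distortion"],float))[0,0]
    d=np.array(c["rotation"])@np.array([u[0],u[1],1.]); return np.array(c["xyz"]),d/np.linalg.norm(d)
def onz(c,px,z):
    o,d=ray(c,px); return o+d*(z-o[2])/d[2]
def tri(rs):
    A=sum(np.eye(3)-np.outer(d,d) for o,d in rs); b=sum((np.eye(3)-np.outer(d,d))@o for o,d in rs)
    return np.linalg.solve(A,b)
def proj(c,p):
    K=np.array([[c["fx"],0,c["cx"]],[0,c["fy"],c["cy"]],[0,0,1.]]); R=np.array(c["rotation"]).T
    return cv2.projectPoints(np.array([p],float),cv2.Rodrigues(R)[0],-R@np.array(c["xyz"]),K,np.array(c["distortion"],float))[0][0,0]
def save(c,n): cv2.imwrite("pics/"+n,c["color"][:,:,::-1])
def st():
    s=ctrl.read_state(); print(s["time_s"],np.round(s["eef_pos"],4),np.round(s["orientation"],3).tolist(),np.round(s["ft_force"],1),round(s["finger_gap"],3)); return s
E
cat > a.py <<'E'
from h import *
np.set_printoptions(precision=4,suppress=True)
st(); print(np.round(ctrl.read_state()["q"],3))
Z=dict(die_center=.022,cup=.008,stud_hole=.072,strap_hinge=.056,strap_end=None,washer_center=.004,clip_grip=.007,clip_seat=.007,die_plunger=0,vial=0,spare_plate=0,timer=0,hex_key=0,tweezers=0,memory_stick=0)
cs={}
for n in("scene","top"):
    cs[n]=capture(n); save(cs[n],n+"0.png"); print(n,cs[n]["xyz"])
for t,z in Z.items():
    rs=[]
    for n,c in cs.items():
        for r in finder.landmark_of(n,t)[:2]:
            print(t,n,round(r["confidence"],2),np.round(r["pixel"],1),onz(c,r["pixel"],z) if z is not None else"")
            if len(rs)<1 or n!=rs[-1][0]: rs.append((n,ray(c,r["pixel"])))
    if len(rs)==2: print("   tri",tri([r[1] for r in rs]))
E
python3 a.py
```

```text
pics
0.0 [0.1655 0.4711 0.2304] [[-0.943, 0.331, -0.001], [0.331, 0.943, -0.002], [0.0, -0.002, -1.0]] [-0.3  0.4  0.9] 0.997
[1.233 0.241 0.004 1.335 0.    1.571]
scene [ 0.0578 -0.6502  0.9825]
top [0.4783 0.18   1.4485]
die_center scene 0.82 [273.5 209. ] [0.5931 0.3918 0.022 ]
die_center scene 0.54 [330.6 255.4] [0.6272 0.1359 0.022 ]
die_center top 0.85 [234.9 231.3] [0.5895 0.3945 0.022 ]
die_center top 0.65 [347.1 222.8] [0.6092 0.1016 0.022 ]
   tri [0.5915 0.3936 0.0213]
cup scene 0.93 [315.  255.9] [0.598  0.1687 0.008 ]
cup scene 0.35 [243.8 222.3] [0.4962 0.3997 0.008 ]
cup top 0.56 [323.4 230. ] [0.5919 0.1635 0.008 ]
   tri [0.5925 0.1629 0.0156]
stud_hole scene 0.71 [300.2 229.9] [0.5829 0.2208 0.072 ]
stud_hole top 0.67 [298.8 230.1] [0.5872 0.2261 0.072 ]
   tri [0.5871 0.2266 0.0657]
strap_hinge scene 0.93 [331.6 256.6] [0.6067 0.103  0.056 ]
strap_hinge top 0.76 [349.6 226.9] [0.5955 0.0973 0.056 ]
   tri [0.5976 0.0961 0.0662]
strap_end scene 0.78 [339.5 225.2] 
strap_end scene 0.71 [353.1 368.5] 
strap_end top 0.72 [361.1 216.8] 
   tri [0.6079 0.0779 0.1836]
was
[... 888 characters left out ...]
7] [0.6997 0.1054 0.    ]
spare_plate top 0.16 [245.5 269.2] [0.4907 0.3698 0.    ]
   tri [ 0.7001  0.1054 -0.0038]
timer scene 0.71 [360.  258.4] [0.7024 0.1007 0.    ]
timer scene 0.6 [354.5 371.6] [ 0.4783 -0.1795  0.    ]
timer top 0.43 [450.5 272.4] [ 0.4766 -0.1738  0.    ]
   tri [ 0.4931 -0.1137  0.2918]
hex_key top 0.73 [321.7 230.7] [0.5907 0.1679 0.    ]
hex_key top 0.42 [486.2 274.5] [ 0.4696 -0.2711  0.    ]
tweezers top 0.56 [193.7 234.5] [0.5837 0.5079 0.    ]
memory_stick scene 0.62 [261.7 263.4] [ 0.4634  0.2288 -0.    ]
memory_stick scene 0.54 [300.1 228. ] [ 0.6285  0.297  -0.    ]
memory_stick top 0.55 [295.7 280.3] [0.4605 0.2376 0.    ]
   tri [ 0.4633  0.2364 -0.0067]
```

Run:
```python
import cv2,numpy as np
a=cv2.imread("pics/top0.png")[170:310,170:380]; b=cv2.imread("pics/scene0.png")[180:310,210:390]
a=cv2.resize(a,(800,533),interpolation=3); cv2.imwrite("pics/v1.png",a)
cv2.imwrite("pics/v2.png",cv2.resize(b,(800,578),interpolation=3))
```

```text
(no output)
```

View pics/v1.png

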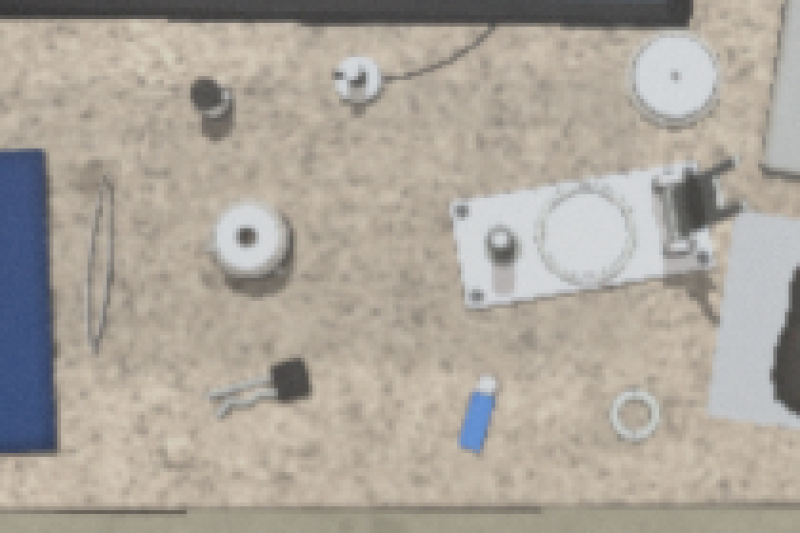

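View pics/v2.png

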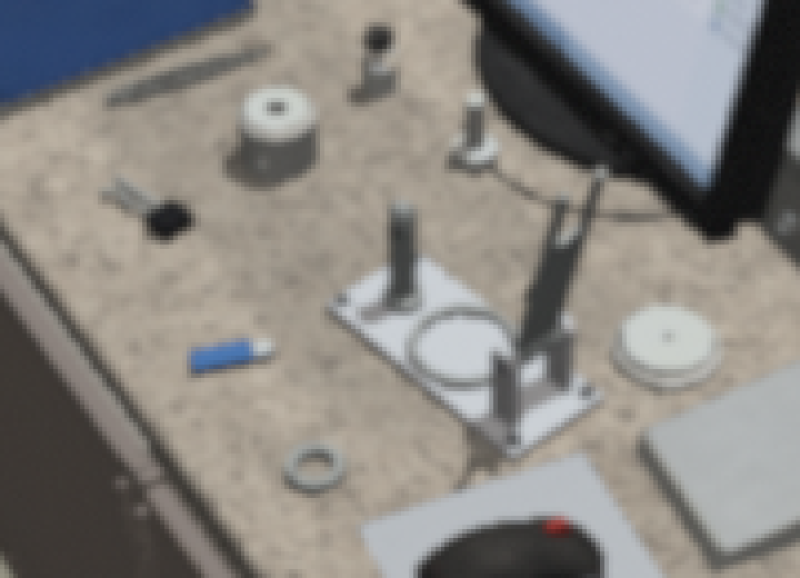

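Request:
arm_command --pt "-5 0.8 0 0.12" --pt "-10 1.6 0 0.24" --pt "-14.5 2.4 0 0.36" --pt "-19 3.2 0 0.48" --pt "-23.5 4 0 0.6" --pt "-28 4.8 0.5 0.72" --pt "-33 5.5 1 0.84" --pt "-38 6.2 1.5 0.96" --pt "-42.6 6.8 2 1.08" --pt "-42.6 6.8 2 1.08" --fingers 1

```text
time_s: 2.6
eef_pos: [0.5952, 0.3911, 0.2056]
orientation: [[-0.144, 0.99, -0.003], [0.99, 0.144, -0.004], [-0.004, -0.004, -1.0]]
ft_force: [0.3, -0.2, 0.1]
finger_gap: 0.998
```

```bash
cat > look.py <<'E'
import sys
from h import *
np.set_printoptions(precision=4,suppress=True)
s=st(); c=capture("wrist"); save(c,sys.argv[1]); print("cam",c["xyz"],np.array(c["rotation"])[:,2],c["fx"])
Z=dict(die_center=.022,cup=.008,stud_hole=.072,strap_hinge=.056,strap_end=.056,washer_center=.004,clip_grip=.007,clip_seat=.007)
for a in sys.argv[2:]:
    t,_,z=a.partition("="); z=float(z) if z else Z[t]
    for r in finder.landmark_of("wrist",t)[:2]: print(t,round(r["confidence"],2),np.round(r["pixel"],1),onz(c,r["pixel"],z))
E
python3 look.py w1.png die_center clip_grip clip_seat stud_hole cup strap_hinge washer_center
```

```text
2.6 [0.5952 0.3911 0.2056] [[-0.144, 0.99, -0.003], [0.99, 0.144, -0.004], [-0.004, -0.004, -1.0]] [ 0.3 -0.2  0.1] 0.998
cam [0.5861 0.4623 0.3484] [ 0.0365 -0.2807 -0.9591] 392.93629291277915
die_center 0.79 [314.3 208.6] [0.5876 0.3898 0.022 ]
clip_grip 0.61 [205.1 212.7] [0.4913 0.3687 0.007 ]
clip_seat 0.74 [204.6 178.4] [0.4889 0.3994 0.007 ]
clip_seat 0.48 [280.6 411.3] [0.5825 0.1641 0.007 ]
stud_hole 0.61 [277.8 410.4] [0.5807 0.2215 0.072 ]
cup 0.67 [288.2 415.6] [0.5911 0.1606 0.008 ]
```

Request:
arm_command --pt "0 0 1 0" --pt "0 0 1 0" --pt "0 0 1 0"

```text
time_s: 3.3
eef_pos: [0.5895, 0.3947, 0.2007]
orientation: [[-0.153, 0.988, -0.001], [0.988, 0.153, -0.001], [-0.001, -0.001, -1.0]]
ft_force: [-0.2, 0.3, -0.5]
finger_gap: 0.999
```

Request:
arm_command --pt "-0.2 -0.1 4.5 0" --pt "-0.2 -0.1 9 0" --pt "-0.2 -0.1 13.5 0" --pt "-0.2 -0.1 17 0" --pt "-0.2 -0.1 19 0" --pt "-0.2 -0.1 19.6 0" --pt "-0.2 -0.1 19.6 0"

```text
time_s: 4.0
eef_pos: [0.589, 0.3923, 0.0044]
orientation: [[-0.152, 0.988, -0.002], [0.988, 0.152, -0.001], [-0.001, -0.002, -1.0]]
ft_force: [-0.2, -0.4, -0.3]
finger_gap: 0.997
```

Request:
arm_command --pt "0 0 0 0" --pt "0 0 0 0" --pt "0 0 0 0" --pt "0 0 0 0" --pt "0 0 0 0" --pt "0 0 0 0" --fingers 0

```text
time_s: 4.6
eef_pos: [0.5895, 0.3935, 0.0081]
orientation: [[-0.153, 0.988, 0.001], [0.988, 0.153, 0.002], [0.002, 0.001, -1.0]]
ft_force: [-4.2, -0.8, 5.2]
finger_gap: 0.615
```

Request:
arm_command --pt "0 0 -1 0" --pt "0 0 -4 0" --pt "0 0 -8 0" --pt "0 0 -12 0" --pt "0 0 -14 0" --pt "0 0 -14 0" --pt "0 0 -14 0"

```text
time_s: 5.3
eef_pos: [0.5891, 0.3922, 0.1444]
orientation: [[-0.152, 0.988, -0.001], [0.988, 0.152, -0.001], [-0.001, -0.001, -1.0]]
ft_force: [-0.3, -0.9, -7.9]
finger_gap: 0.618
```

```bash
python3 look.py w2.png stud_hole cup strap_hinge die_center=0.16
```

```text
5.3 [0.5891 0.3922 0.1444] [[-0.152, 0.988, -0.001], [0.988, 0.152, -0.001], [-0.001, -0.001, -1.0]] [-0.3 -0.9 -7.9] 0.618
cam [0.5791 0.4629 0.2874] [ 0.0407 -0.2772 -0.96  ] 392.93629291277915
die_center 0.69 [322.3 332.5] [0.5898 0.3898 0.16  ]
```

View pics/w2.png

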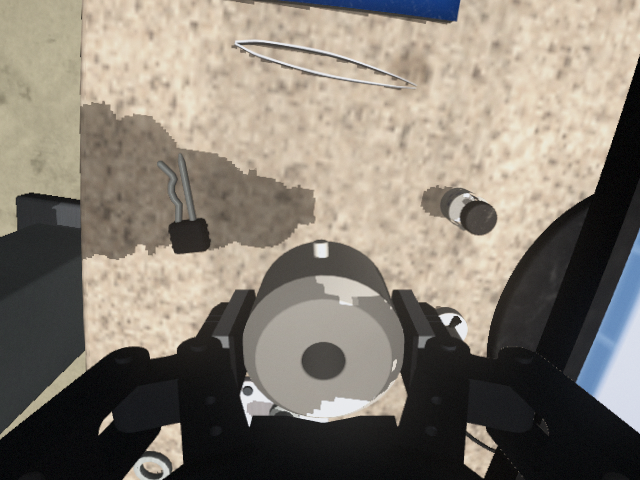

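Request:
arm_command --pt "-2 -0.3 -5 0" --pt "-6 -1 -9 0" --pt "-10 -1.7 -11 0" --pt "-14.5 -2.4 -11 0" --pt "-19 -3.2 -11 0" --pt "-23 -3.9 -11 0" --pt "-26.5 -4.4 -11 0" --pt "-28.6 -4.8 -11 0" --pt "-28.6 -4.8 -11 0" --pt "-28.6 -4.8 -11 0"

```text
time_s: 6.55
eef_pos: [0.5854, 0.1021, 0.2548]
orientation: [[-0.151, 0.989, -0.001], [0.989, 0.151, 0.0], [0.001, -0.001, -1.0]]
ft_force: [-0.3, 1.2, -7.3]
finger_gap: 0.619
```

```bash
python3 look.py w3.png stud_hole cup strap_hinge strap_end=0.19
```

```text
6.55 [0.5854 0.1021 0.2548] [[-0.151, 0.989, -0.001], [0.989, 0.151, 0.0], [0.001, -0.001, -1.0]] [-0.3  1.2 -7.3] 0.619
cam [0.5755 0.1726 0.3979] [ 0.0404 -0.2759 -0.9603] 392.93629291277915
stud_hole 0.74 [341.   60.8] [0.5816 0.2207 0.072 ]
cup 0.6 [337.2 132.7] [0.5897 0.1652 0.008 ]
strap_hinge 0.66 [340.6 203.6] [0.6007 0.1063 0.056 ]
```

View pics/w3.png

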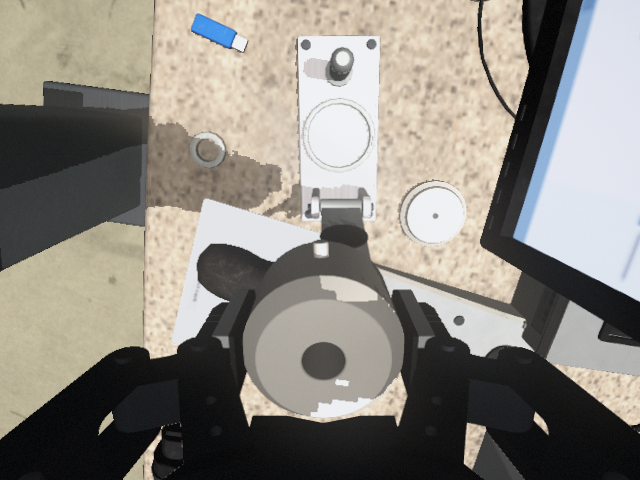

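```bash
cat > fit.py <<'E'
from h import *
import pickle
np.set_printoptions(precision=4,suppress=True)
c=capture("wrist"); st()
pickle.dump({k:v for k,v in c.items()},open("w3.pkl","wb"))
for n,p,z in [("c1",(298,37),.008),("c2",(381,38),.008),("b1",(305,44),.008),("b2",(371,44),.008),("studtop",(342,53),.088),("studbase",(341,79),.010),("ring",(338,136),.012)]: print(n,onz(c,p,z))
g=cv2.cvtColor(c["color"],cv2.COLOR_RGB2GRAY)
m=(g>190).astype(np.uint8); 
cv2.imwrite("pics/w3c.png",cv2.resize(c["color"][25:235,260:420,::-1],None,fx=3.5,fy=2.8,interpolation=2))
for p in [(323,360)]:
  for z in (.265,.27,.275,.28,.285,.29): print("dietop",z,onz(c,p,z))
E
python3 fit.py
```

```text
6.85 [0.5856 0.1036 0.2551] [[-0.154, 0.988, -0.0], [0.988, 0.154, 0.0], [0.0, -0.0, -1.0]] [-0.3 -0.8 -6.8] 0.615
c1 [0.5404 0.246  0.008 ]
c2 [0.6156 0.257  0.008 ]
b1 [0.5476 0.241  0.008 ]
b2 [0.6075 0.2504 0.008 ]
studtop [0.581  0.2253 0.088 ]
studbase [0.5853 0.2156 0.01  ]
ring [0.5909 0.1639 0.012 ]
dietop 0.265 [0.5889 0.0861 0.265 ]
dietop 0.27 [0.5884 0.0894 0.27  ]
dietop 0.275 [0.5879 0.0927 0.275 ]
dietop 0.28 [0.5874 0.096  0.28  ]
dietop 0.285 [0.5869 0.0993 0.285 ]
dietop 0.29 [0.5864 0.1027 0.29  ]
```

View pics/w3c.png

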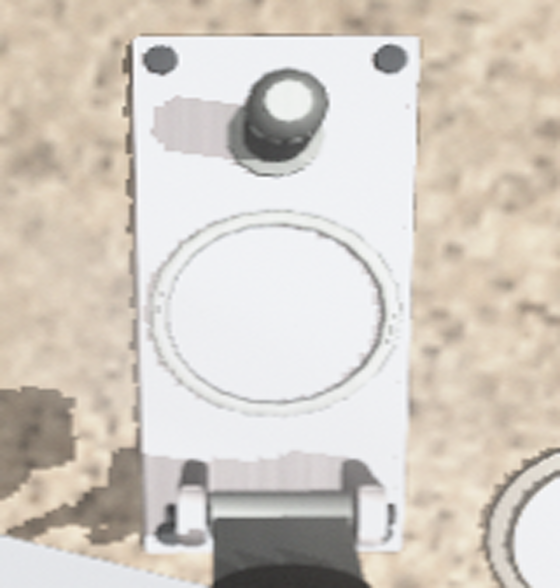

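Request:
arm_command --pt "3 0.7 0 0" --pt "5.9 1.4 0 0" --pt "5.9 1.4 4 0" --pt "5.9 1.4 8.5 0" --pt "5.9 1.4 13 0" --pt "5.9 1.4 17 0" --pt "5.9 1.4 20 0" --pt "5.9 1.4 22 0" --pt "5.9 1.4 22.5 0" --pt "5.9 1.4 22.5 0"

```text
time_s: 7.85
eef_pos: [0.5899, 0.1634, 0.0295]
orientation: [[-0.153, 0.988, -0.002], [0.988, 0.153, -0.0], [-0.0, -0.002, -1.0]]
ft_force: [0.9, -1.0, -6.4]
finger_gap: 0.618
```

Run:
```python
from h import *
a=capture("wrist"); save(a,"w4.png"); b=capture("top"); d=capture("scene")
W=np.zeros((560,800,3),np.uint8); W[:560,:]=0
W[:300,:400]=cv2.resize(a["color"][:,:],(400,300)); W[:300,400:]=cv2.resize(d["color"][210:290,270:377],(400,300),interpolation=2)
W[300:,:400]=cv2.resize(b["color"][195:260,270:370],(400,260),interpolation=2)
cv2.imwrite("pics/m4.png",W[:,:,::-1]); st()
```

```text
8.0 [0.5922 0.1638 0.0323] [[-0.153, 0.988, 0.004], [0.988, 0.153, 0.001], [0.0, 0.004, -1.0]] [-0.7 -0.9 -6.9] 0.616
```

View pics/m4.png

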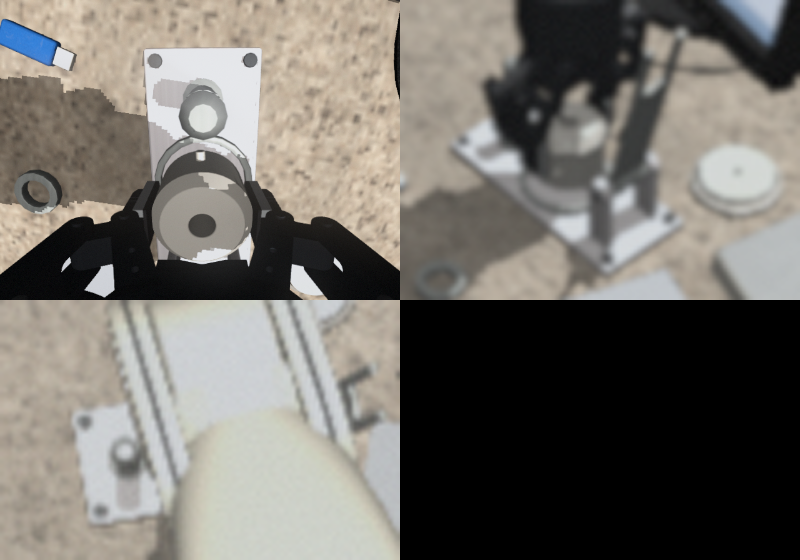

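Request:
arm_command --pt "0 0 0.3 0" --pt "0 0 0.6 0" --pt "0 0 0.9 0" --pt "0 0 1.1 0" --pt "0 0 1.3 0" --pt "0 0 1.3 0" --pt "0 0 1.3 0"

```text
time_s: 8.7
eef_pos: [0.5904, 0.163, 0.0172]
orientation: [[-0.152, 0.988, -0.0], [0.988, 0.152, -0.0], [-0.0, -0.0, -1.0]]
ft_force: [-0.3, 0.4, -6.6]
finger_gap: 0.621
```

Request:
arm_command --pt "0 0 0.2 0" --pt "0 0 0.4 0" --pt "0 0 0.5 0" --pt "0 0 0.5 0" --pt "0 0 0.5 0"

```text
time_s: 9.2
eef_pos: [0.591, 0.1632, 0.0161]
orientation: [[-0.152, 0.988, 0.002], [0.988, 0.152, 0.001], [0.0, 0.002, -1.0]]
ft_force: [-6.7, -1.9, 12.8]
finger_gap: 0.619
```

Request:
arm_command --pt "0 0 -0.4 0" --pt "0 0 -0.4 0" --pt "0 0 -0.4 0" --pt "0 0 -0.4 0" --pt "0 0 -0.4 0" --fingers 1

```text
time_s: 9.7
eef_pos: [0.5905, 0.1631, 0.0161]
orientation: [[-0.152, 0.988, -0.0], [0.988, 0.152, -0.0], [-0.0, -0.0, -1.0]]
ft_force: [-0.1, -0.6, 0.0]
finger_gap: 1.002
```

Request:
arm_command --pt "0 0 -3 0" --pt "0 0 -7 0" --pt "0 0 -11.5 0" --pt "0 0 -16 0" --pt "0 0 -20 0" --pt "-4 0 -23 0" --pt "-8.4 0 -23 0" --pt "-8.4 0 -23 0" --pt "-8.4 0 -23 0"

```text
time_s: 10.6
eef_pos: [0.6033, 0.0789, 0.246]
orientation: [[-0.15, 0.989, -0.001], [0.989, 0.15, 0.0], [0.0, -0.001, -1.0]]
ft_force: [-0.1, 0.4, -0.3]
finger_gap: 1.0
```

Run:
```python
from h import *
np.set_printoptions(precision=4,suppress=True)
s=st(); c=capture("wrist"); save(c,"w5.png")
for t,z in [("die_center",.030),("stud_hole",.072),("strap_hinge",.056),("strap_end",.185)]:
  for r in finder.landmark_of("wrist",t)[:1]: print(t,round(r["confidence"],2),np.round(r["pixel"],1),onz(c,r["pixel"],z))
th=1.9
H=np.array([.590+.1494*.06,.1635-.9888*.06,.056]); print("H",H)
cv2.imwrite("pics/v5.png",cv2.resize(c["color"][20:260,200:480,::-1],None,fx=2.4,fy=2.4,interpolation=2))
```

```text
10.6 [0.6033 0.0789 0.246 ] [[-0.15, 0.989, -0.001], [0.989, 0.15, 0.0], [0.0, -0.001, -1.0]] [-0.1  0.4 -0.3] 1.0
die_center 0.9 [322.7 108.2] [0.5908 0.1614 0.03  ]
stud_hole 0.85 [321.8  23.5] [0.5813 0.2198 0.072 ]
strap_hinge 0.96 [322.6 176.8] [0.5992 0.1053 0.056 ]
H [0.599  0.1042 0.056 ]
```

View pics/v5.png

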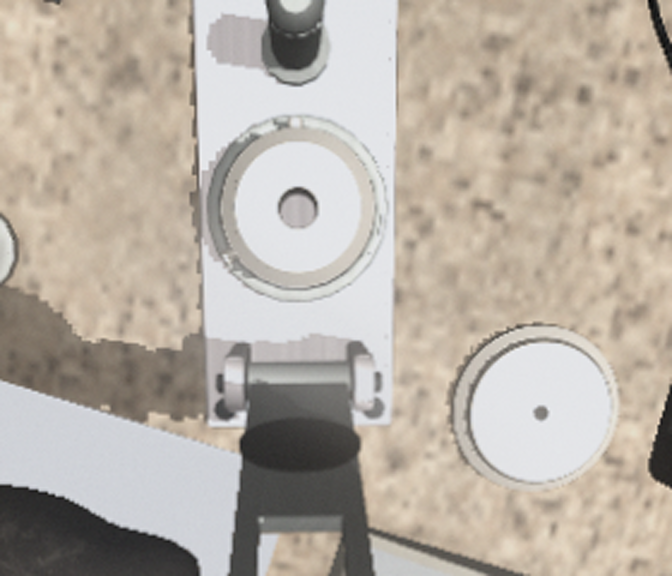

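Request:
arm_command --pt "-3 0 0 0" --pt "-6.3 0 0 0" --pt "-6.3 0 0 0" --pt "-6.3 0 2 0" --pt "-6.3 0 5 0" --pt "-6.3 0 8 0" --pt "-6.3 0 8 0" --pt "-6.3 0 8 0" --fingers 0

```text
time_s: 11.65
eef_pos: [0.6125, 0.0188, 0.1662]
orientation: [[-0.154, 0.988, -0.002], [0.988, 0.154, 0.0], [0.0, -0.002, -1.0]]
ft_force: [0.4, -0.8, 0.7]
finger_gap: 0.003
```

Request:
arm_command --pt "2 0 0 0" --pt "4 0 0 0" --pt "6 0 0.4 0" --pt "7.5 0 0.95 0" --pt "8.8 0 1 0" --pt "10.1 0 1.2 0" --pt "11.4 0 1.6 0" --pt "12.5 0 2.2 0" --pt "13.6 0 2.9 0" --pt "14.6 0 3.7 0"

```text
time_s: 12.65
eef_pos: [0.5924, 0.167, 0.1332]
orientation: [[-0.155, 0.988, 0.006], [0.988, 0.155, 0.009], [0.008, 0.007, -1.0]]
ft_force: [-1.7, 7.1, 9.5]
finger_gap: -0.004
```

Request:
arm_command --pt "0.9 0 1 0" --pt "1.7 0 2.1 0" --pt "2.3 0 3.2 0" --pt "2.7 0 4.2 0" --pt "2.9 0 5 0" --pt "3.1 0 5.6 0" --pt "3.1 0 6.1 0" --pt "3.1 0 6.6 0" --pt "3.1 0 6.6 0"

```text
time_s: 13.55
eef_pos: [0.5854, 0.1922, 0.0623]
orientation: [[-0.152, 0.988, -0.002], [0.988, 0.152, -0.001], [-0.0, -0.002, -1.0]]
ft_force: [-0.3, 0.1, -0.3]
finger_gap: 0.001
```

Request:
arm_command --pt "0 0 0.3 0" --pt "0 0 0.5 0" --pt "0 0 0.7 0" --pt "0 0 0.8 0" --pt "0 0 0.8 0" --pt "0 0 0.8 0"

```text
time_s: 14.15
eef_pos: [0.5862, 0.1925, 0.0583]
orientation: [[-0.152, 0.988, 0.002], [0.988, 0.152, 0.0], [-0.0, 0.002, -1.0]]
ft_force: [-5.7, -1.3, 12.7]
finger_gap: 0.002
```

Request:
arm_command --pt "0 0 -3 0" --pt "0 0 -7 0" --pt "0 0 -10 0" --pt "-1.2 -4 -10 0" --pt "-2.4 -8 -10 0" --pt "-3.5 -11.9 -10 0" --pt "-3.5 -11.9 -10 0" --pt "-3.5 -11.9 -10 0" --fingers 0.65

```text
time_s: 14.95
eef_pos: [0.4732, 0.1396, 0.1558]
orientation: [[-0.152, 0.988, 0.001], [0.988, 0.152, 0.0], [0.0, 0.001, -1.0]]
ft_force: [1.5, 0.4, 0.4]
finger_gap: 0.652
```

```bash
cat > wash.py <<'E'
from h import *
np.set_printoptions(precision=4,suppress=True)
s=st(); c=capture("wrist"); save(c,"w6.png")
for t,z in [("washer_center",.006),("strap_end",.056)]:
  for r in finder.landmark_of("wrist",t)[:1]: print(t,round(r["confidence"],2),np.round(r["pixel"],1),onz(c,r["pixel"],z))
for r in finder.silhouettes("wrist","washer_center")[:1]:
  m=r["region"].astype(np.uint8); cs=max(cv2.findContours(m,0,2)[0],key=cv2.contourArea)
  P=np.array([onz(c,p[0],.006) for p in cs])[:,:2].astype(np.float32); print("sil",r["confidence"],cv2.fitEllipse(P),cv2.minEnclosingCircle(P))
cv2.imwrite("pics/v6.png",c["color"][:,:,::-1])
E
python3 wash.py
```

```text
14.95 [0.4732 0.1396 0.1558] [[-0.152, 0.988, 0.001], [0.988, 0.152, 0.0], [0.0, 0.001, -1.0]] [1.5 0.4 0.4] 0.652
washer_center 0.76 [312.3 225.3] [0.4665 0.1332 0.006 ]
strap_end 0.66 [530.2 139.5] [0.59   0.2207 0.056 ]
sil 0.58 ((0.46616777777671814, 0.13002535700798035), (0.03481307998299599, 0.03605049103498459), 171.8028564453125) ((0.4663405120372772, 0.12997542321681976), 0.018552815541625023)
```

View pics/v6.png

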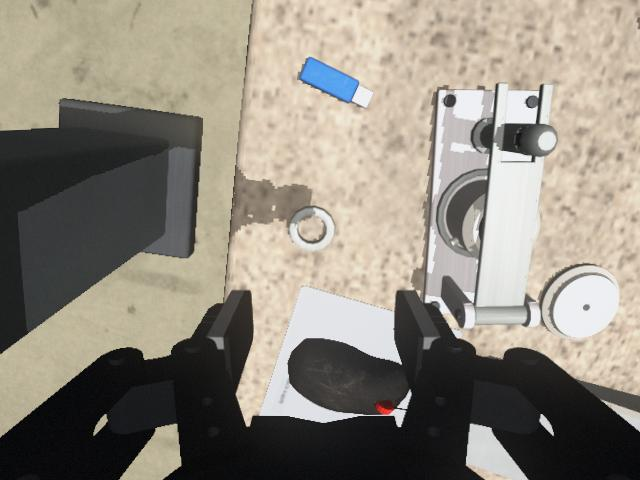

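Request:
arm_command --pt "-0.7 -0.7 4 0" --pt "-0.7 -0.7 7.5 0" --pt "-0.7 -0.7 9 0" --pt "-0.7 -0.7 9 0" --pt "-0.7 -0.7 9 0"

```text
time_s: 15.65
eef_pos: [0.4687, 0.1324, 0.0654]
orientation: [[-0.153, 0.988, 0.0], [0.988, 0.153, 0.0], [0.0, 0.0, -1.0]]
ft_force: [0.5, -0.3, 0.0]
finger_gap: 0.65
```

```bash
python3 wash.py
```

```text
15.65 [0.4687 0.1324 0.0654] [[-0.153, 0.988, 0.0], [0.988, 0.153, 0.0], [0.0, 0.0, -1.0]] [ 0.5 -0.3  0. ] 0.65
washer_center 0.76 [318.1 261.4] [0.4669 0.13   0.006 ]
sil 0.9 ((0.46618837118148804, 0.13038593530654907), (0.034848038107156754, 0.03640049323439598), 173.4422149658203) ((0.4665594696998596, 0.13019822537899017), 0.0187835730612278)
```

Request:
arm_command --pt "-0.2 -0.2 3 0" --pt "-0.2 -0.2 5 0" --pt "-0.2 -0.2 6 0" --pt "-0.2 -0.2 6.4 0" --pt "-0.2 -0.2 6.6 0" --pt "-0.2 -0.2 6.6 0" --pt "-0.2 -0.2 6.6 0" --fingers 0.55

```text
time_s: 16.55
eef_pos: [0.4669, 0.13, 0.0001]
orientation: [[-0.152, 0.988, 0.002], [0.988, 0.152, 0.0], [0.0, 0.002, -1.0]]
ft_force: [0.7, 0.1, 0.6]
finger_gap: 0.55
```

Request:
arm_command --pt "0 0 0.2 0" --pt "0 0 0.4 0" --pt "0 0 0.4 0" --pt "0 0 0.4 0"

```text
time_s: 16.95
eef_pos: [0.4669, 0.13, -0.0025]
orientation: [[-0.152, 0.988, 0.002], [0.988, 0.152, 0.001], [0.0, 0.002, -1.0]]
ft_force: [-3.1, -1.0, 15.4]
finger_gap: 0.551
```

Request:
arm_command --pt "0 0 -0.45 0" --pt "0 0 -0.45 0" --pt "0 0 -0.45 0"

```text
time_s: 17.25
eef_pos: [0.4662, 0.1297, -0.0002]
orientation: [[-0.152, 0.988, 0.0], [0.988, 0.152, 0.0], [0.0, 0.0, -1.0]]
ft_force: [-0.6, -1.0, 0.4]
finger_gap: 0.55
```

Request:
arm_command --pt "0 0 0 0" --pt "0 0 0 0" --pt "0 0 0 0" --pt "0 0 0 0" --pt "0 0 0 0" --fingers 0

```text
time_s: 17.75
eef_pos: [0.4659, 0.1297, 0.0001]
orientation: [[-0.152, 0.988, -0.0], [0.988, 0.152, -0.0], [0.0, -0.0, -1.0]]
ft_force: [-1.8, -0.3, 7.0]
finger_gap: 0.386
```

Request:
arm_command --pt "0 0 -2 0" --pt "0 0 -5 0" --pt "0 0 -9 0" --pt "0 0 -13.5 0" --pt "0 0 -15 0" --pt "0 0 -15 0" --pt "0 0 -15 0"

```text
time_s: 18.45
eef_pos: [0.4655, 0.1295, 0.1489]
orientation: [[-0.152, 0.988, -0.001], [0.988, 0.152, -0.0], [-0.0, -0.001, -1.0]]
ft_force: [-0.0, -0.1, -1.2]
finger_gap: 0.383
```

Request:
arm_command --pt "0.8 4.2 0 0" --pt "1.5 8.4 0.5 0" --pt "2.2 12.7 1.5 0" --pt "2.2 12.7 1.5 0" --pt "2.2 12.7 1.5 0" --pt "2.2 12.7 1.5 0"

```text
time_s: 19.05
eef_pos: [0.5865, 0.1703, 0.1332]
orientation: [[-0.152, 0.988, -0.004], [0.988, 0.152, -0.001], [-0.001, -0.004, -1.0]]
ft_force: [0.7, -0.0, 0.4]
finger_gap: 0.384
```

Run:
```python
from h import *
np.set_printoptions(precision=4,suppress=True)
s=st(); c=capture("wrist"); save(c,"w7.png")
for r in finder.landmark_of("wrist","stud_hole")[:1]: print(r["confidence"],r["pixel"],onz(c,r["pixel"],.072))
zt=s["eef_pos"][2]
for r in finder.landmark_of("wrist","washer_center")[:1]: print(r["confidence"],r["pixel"],onz(c,r["pixel"],zt+.004))
for r in finder.silhouettes("wrist","washer_center")[:1]:
  m=r["region"].astype(np.uint8); cs=max(cv2.findContours(m,0,2)[0],key=cv2.contourArea)
  P=np.array([onz(c,p[0],zt+.006) for p in cs])[:,:2].astype(np.float32); print("sil",r["confidence"],r["box"],cv2.fitEllipse(P))
cv2.imwrite("pics/v7.png",cv2.resize(c["color"][60:420,160:480,::-1],None,fx=1.6,fy=1.6,interpolation=2))
```

```text
19.05 [0.5865 0.1703 0.1332] [[-0.152, 0.988, -0.004], [0.988, 0.152, -0.001], [-0.001, -0.004, -1.0]] [ 0.7 -0.   0.4] 0.384
0.59 [327.9, 164.7] [0.5816 0.2202 0.072 ]
sil 0.73 [325.2, 310.1, 85.1, 87.8] ((0.5868012309074402, 0.17134734988212585), (0.03436003252863884, 0.03738689050078392), 9.7380952835083)
```

View pics/v7.png

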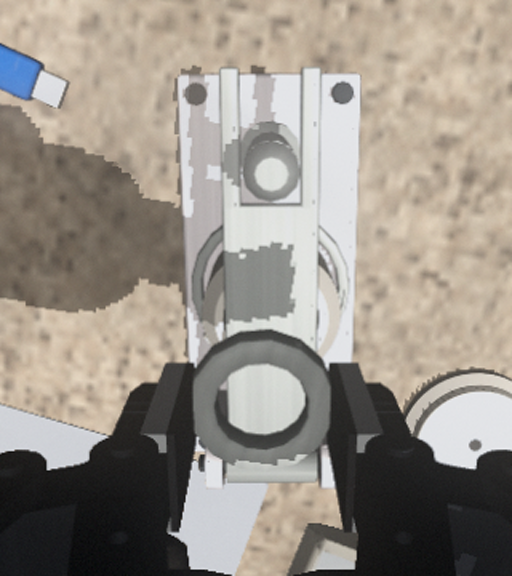

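Run:
```python
from h import *
np.set_printoptions(precision=4,suppress=True)
s=st(); c=capture("wrist")
g=cv2.cvtColor(c["color"],cv2.COLOR_RGB2GRAY)[150:190,310:350]
m=(g>200).astype(np.uint8); n,l,stt,ce=cv2.connectedComponentsWithStats(m); print([(stt[i],ce[i]+[310,150]) for i in range(1,n) if stt[i][4]>60])
k=[ce[i]+[310,150] for i in range(1,n) if 60<stt[i][4]<500 and np.abs(ce[i]-[20,18]).max()<8]
for p in k+[(330,168)]: print("stud",onz(c,p,.088))
for p in [(323.4,307.5)]: print("washer",onz(c,p,s["eef_pos"][2]+.008))
```

```text
19.25 [0.5877 0.1706 0.136 ] [[-0.152, 0.988, 0.001], [0.988, 0.152, 0.0], [0.0, 0.001, -1.0]] [ 0.5  0.1 -0. ] 0.382
[(array([  0,   0,  40,  40, 196], dtype=int32), array([343.8265, 173.0816])), (array([  7,   9,  19,  20, 303], dtype=int32), array([326.0693, 168.1617])), (array([19, 23, 15, 13, 71], dtype=int32), array([338.9014, 181.6197]))]
stud [0.5822 0.2202 0.088 ]
stud [0.584  0.2205 0.088 ]
washer [0.5879 0.1744 0.144 ]
```

Request:
arm_command --pt "2.5 0.1 0 0" --pt "4.9 0.2 1 0" --pt "4.9 0.2 3 0" --pt "4.9 0.2 3.8 0" --pt "4.9 0.2 3.8 0" --pt "4.9 0.2 3.8 0" --pt "4.9 0.2 3.8 0"

```text
time_s: 20.0
eef_pos: [0.5835, 0.2193, 0.098]
orientation: [[-0.152, 0.988, 0.002], [0.988, 0.152, 0.001], [0.0, 0.002, -1.0]]
ft_force: [-0.6, 0.4, 0.2]
finger_gap: 0.38
```

Run:
```python
from h import *
s=st(); c=capture("wrist"); save(c,"w8.png")
for n in (.088,): print(proj(c,[.582,.2205,.088]))
for z in (0,.008): print(proj(c,s["eef_pos"]+[0.0003,.0008,z]))
cv2.imwrite("pics/v8.png",cv2.resize(c["color"][220:400,220:430,::-1],None,fx=3.5,fy=3.2,interpolation=2))
```

```text
20.0 [0.5835 0.2193 0.098 ] [[-0.152, 0.988, 0.002], [0.988, 0.152, 0.001], [0.0, 0.002, -1.0]] [-0.6  0.4  0.2] 0.38
[318.42903432 293.19490452]
[322.5279461 305.2755091]
[322.5220482  314.64684377]
```

View pics/v8.png

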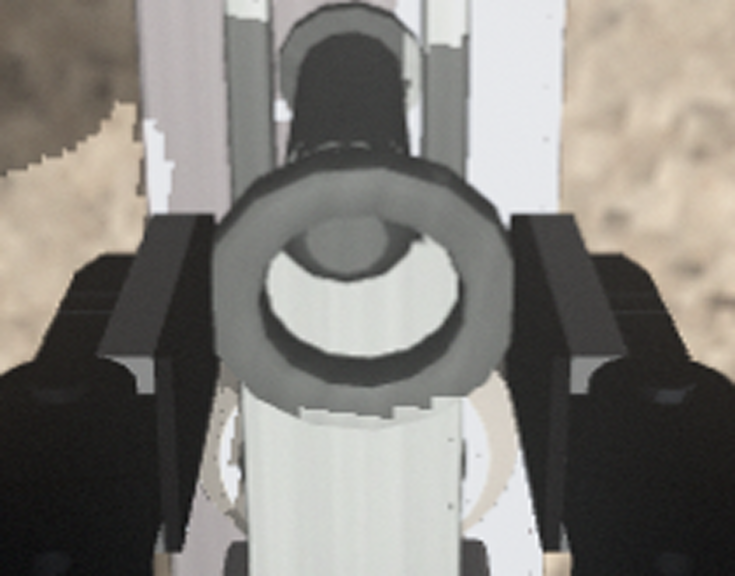

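Request:
arm_command --pt "-0.15 0 0.4 0" --pt "-0.15 0 0.4 0" --pt "-0.15 0 0.4 0" --pt "-0.15 0 0.4 0"

```text
time_s: 20.45
eef_pos: [0.583, 0.218, 0.0928]
orientation: [[-0.152, 0.988, 0.0], [0.988, 0.152, 0.0], [0.0, 0.0, -1.0]]
ft_force: [-0.3, 0.0, -0.5]
finger_gap: 0.382
```

Run:
```python
from h import *
s=st(); c=capture("wrist"); save(c,"w9.png")
cv2.imwrite("pics/v9.png",cv2.resize(c["color"][220:400,220:430,::-1],None,fx=3.5,fy=3.2,interpolation=2))
```

```text
20.45 [0.583  0.218  0.0928] [[-0.152, 0.988, 0.0], [0.988, 0.152, 0.0], [0.0, 0.0, -1.0]] [-0.3  0.  -0.5] 0.382
```

View pics/v9.png

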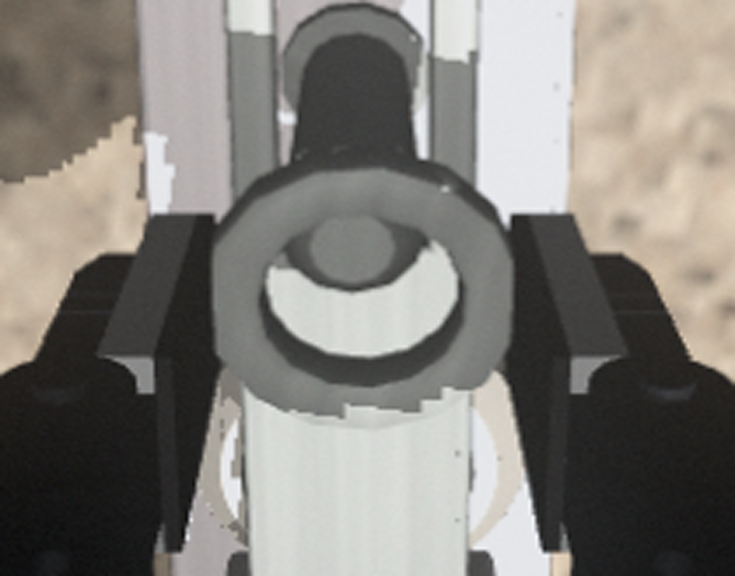

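Request:
arm_command --pt "0 -0.1 0 0" --pt "0 -0.1 0.2 0" --pt "0 -0.1 0.4 0" --pt "0 -0.1 0.6 0" --pt "0 -0.1 0.8 0" --pt "0 -0.1 1 0" --pt "0 -0.1 1 0"

```text
time_s: 21.2
eef_pos: [0.5817, 0.2178, 0.0823]
orientation: [[-0.152, 0.988, -0.001], [0.988, 0.152, -0.0], [-0.0, -0.001, -1.0]]
ft_force: [0.1, 0.5, 0.1]
finger_gap: 0.384
```

Request:
arm_command --pt "0 0 0.4 0" --pt "0 0 0.8 0" --pt "0 0 1.2 0" --pt "0 0 1.6 0" --pt "0 0 1.8 0" --pt "0 0 1.8 0"

```text
time_s: 21.8
eef_pos: [0.5817, 0.2178, 0.0642]
orientation: [[-0.152, 0.988, -0.001], [0.988, 0.152, -0.0], [-0.0, -0.001, -1.0]]
ft_force: [-0.4, -0.4, -0.5]
finger_gap: 0.384
```

Request:
arm_command --pt "0 0 0.2 0" --pt "0 0 0.4 0" --pt "0 0 0.4 0" --pt "0 0 0.4 0"

```text
time_s: 22.2
eef_pos: [0.582, 0.2179, 0.0608]
orientation: [[-0.152, 0.988, -0.0], [0.988, 0.152, -0.0], [-0.0, -0.0, -1.0]]
ft_force: [1.1, 0.6, -1.0]
finger_gap: 0.384
```

Request:
arm_command --pt "0 0 0 0" --pt "0 0 0 0" --pt "0 0 0 0" --pt "0 0 0 0" --fingers 0.7

```text
time_s: 22.6
eef_pos: [0.5821, 0.218, 0.0609]
orientation: [[-0.152, 0.988, 0.0], [0.988, 0.152, 0.0], [0.0, 0.0, -1.0]]
ft_force: [0.4, -0.3, 0.4]
finger_gap: 0.698
```

Request:
arm_command --pt "0 0 -3 0" --pt "0 0 -7 0" --pt "-2 0 -11 0" --pt "-5 0 -13 0" --pt "-5 0 -13 0" --pt "-5 0 -13 0"

```text
time_s: 23.2
eef_pos: [0.59, 0.168, 0.1914]
orientation: [[-0.151, 0.989, 0.001], [0.989, 0.151, 0.001], [0.001, 0.001, -1.0]]
ft_force: [0.1, 0.2, -0.8]
finger_gap: 0.699
```

Run:
```python
from h import *
s=st(); c=capture("wrist"); save(c,"w10.png")
cv2.imwrite("pics/v10.png",cv2.resize(c["color"][60:300,220:460,::-1],None,fx=2.5,fy=2.5,interpolation=2))
```

```text
23.2 [0.59   0.168  0.1914] [[-0.151, 0.989, 0.001], [0.989, 0.151, 0.001], [0.001, 0.001, -1.0]] [ 0.1  0.2 -0.8] 0.699
```

View pics/v10.png

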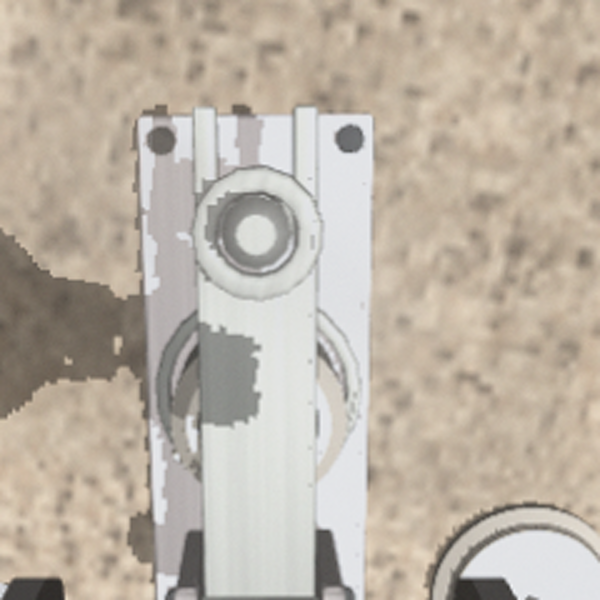

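Run:
```python
from h import *
import pickle
np.set_printoptions(precision=4,suppress=True)
t=capture("top"); sc=capture("scene"); w=pickle.load(open("w3.pkl","rb"))
r=[ray(t,(351.1,175.5)),ray(w,(482,243)),ray(sc,(370.9,232.9))]
print(tri(r),tri(r[:2]),tri(r[1:]))
c=capture("wrist"); s=st()
print("stud",onz(c,(322.8,154.4),.088)); print(np.round(s["q"],3))
for r in finder.landmark_of("wrist","stud_hole")[:1]: print(onz(c,r["pixel"],.072))
```

```text
[0.7238 0.0959 0.0863] [0.7256 0.0947 0.0754] [0.7258 0.0977 0.0842]
23.4 [0.5886 0.169  0.1892] [[-0.153, 0.988, -0.003], [0.988, 0.153, -0.001], [-0.0, -0.003, -1.0]] [ 0.2 -0.   0.2] 0.7
stud [0.5807 0.2206 0.088 ]
[0.28  0.487 0.254 1.341 0.    1.696]
[0.581  0.2221 0.072 ]
```

Request:
arm_command --pt "4.5 -1.3 0 0" --pt "9 -2.8 0 -0.02" --pt "13.5 -4.2 1 -0.05" --pt "17.5 -5.5 3 -0.05" --pt "21 -6.5 5 -0.05" --pt "21 -6.5 5 -0.05" --pt "21 -6.5 5 -0.05" --pt "21 -6.5 5 -0.05" --fingers 0.5

```text
time_s: 24.25
eef_pos: [0.4937, 0.3659, 0.1409]
orientation: [[-0.201, 0.979, 0.0], [0.979, 0.201, -0.0], [-0.0, 0.0, -1.0]]
ft_force: [0.4, -0.2, 0.4]
finger_gap: 0.495
```

```bash
cat > clip.py <<'E'
from h import *
np.set_printoptions(precision=4,suppress=True)
s=st(); c=capture("wrist"); save(c,"w11.png")
for t in("clip_grip","clip_seat"):
  for r in finder.landmark_of("wrist",t)[:1]: print(t,round(r["confidence"],2),np.round(r["pixel"],1),onz(c,r["pixel"],.007))
rr=finder.silhouettes("wrist","clip")[:1]
if rr:
  m=rr[0]["region"].astype(np.uint8); ys,xs=np.nonzero(m)
  K=np.array([[c["fx"],0,c["cx"]],[0,c["fy"],c["cy"]],[0,0,1.]])
  P=np.array([onz(c,(x,y),.007)[:2] for x,y in zip(xs,ys)])
  g=cv2.cvtColor(c["color"],cv2.COLOR_RGB2GRAY)[ys,xs]
  d=P[g<60]; print("n",len(P),len(d))
  rect=cv2.minAreaRect(d.astype(np.float32)); print("dark",rect,d.mean(0))
  np.save("clipP.npy",np.c_[P,g])
E
python3 clip.py
```

```text
24.25 [0.4937 0.3659 0.1409] [[-0.201, 0.979, 0.0], [0.979, 0.201, -0.0], [-0.0, 0.0, -1.0]] [ 0.4 -0.2  0.4] 0.495
clip_seat 0.95 [326.4 173.8] [0.4892 0.4019 0.007 ]
n 2016 496
dark ((0.4921349287033081, 0.36698994040489197), (0.026163313537836075, 0.02490384690463543), 15.713764190673828) [0.4878 0.3667]
```

Run:
```python
import numpy as np
A=np.load("clipP.npy"); 
for y in np.arange(.350,.434,.004):
    m=(A[:,1]>=y)&(A[:,1]<y+.002)
    if m.any():
        x=np.sort(A[m,0]*1000); br=np.split(x,np.where(np.diff(x)>1.2)[0]+1)
        print(round(y*1000+1),[(round(b[0],1),round(b[-1],1)) for b in br])
```

```text
355 [(np.float64(482.1), np.float64(502.3))]
359 [(np.float64(481.4), np.float64(506.8))]
363 [(np.float64(479.8), np.float64(506.9))]
367 [(np.float64(479.0), np.float64(505.9))]
371 [(np.float64(478.3), np.float64(504.4))]
375 [(np.float64(479.1), np.float64(503.5))]
379 [(np.float64(481.4), np.float64(502.7))]
383 [(np.float64(481.8), np.float64(485.4)), (np.float64(491.2), np.float64(495.8))]
387 [(np.float64(481.7), np.float64(484.9)), (np.float64(489.8), np.float64(495.1))]
391 [(np.float64(478.7), np.float64(484.0)), (np.float64(489.0), np.float64(493.5))]
395 [(np.float64(476.5), np.float64(481.1)), (np.float64(488.7), np.float64(492.6))]
399 [(np.float64(475.0), np.float64(479.6)), (np.float64(486.5), np.float64(491.9))]
403 [(np.float64(475.1), np.float64(479.5)), (np.float64(485.6), np.float64(490.3))]
407 [(np.float64(475.8), np.float64(480.6)), (np.float64(484.8), np.float64(489.5))]
411 [(np.float64(473.3), np.float64(479.3)), (np.float64(483.3), np.float64(488.6))]
415 [(np.float64(468.4), np.float64(474.3)), (np.float64(482.6), np.float64(487.1))]
419 [(np.float64(467.2), np.float64(469.3)), (np.float64(482.5), np.float64(485.4))]
423 [(np.float64(481.6), np.float64(484.6))]
```

Request:
arm_command --pt "0 0 4.5 -0.06" --pt "0 0 9 -0.06" --pt "0 0 12 -0.06" --pt "0 0 13.3 -0.06" --pt "0 0 13.8 -0.06" --pt "0 0 13.8 -0.06" --pt "0 0 13.8 -0.06" --fingers 0.45

```text
time_s: 25.15
eef_pos: [0.4949, 0.3671, 0.0049]
orientation: [[-0.26, 0.966, 0.003], [0.966, 0.26, 0.002], [0.001, 0.004, -1.0]]
ft_force: [0.4, 0.1, 0.7]
finger_gap: 0.454
```

```bash
python3 clip.py
python3 - <<'E'
import numpy as np
A=np.load("clipP.npy"); 
for y in np.arange(.350,.434,.008):
    m=(A[:,1]>=y)&(A[:,1]<y+.002)
    if m.any():
        x=np.sort(A[m,0]*1000); br=np.split(x,np.where(np.diff(x)>1.2)[0]+1)
        print(round(y*1000+1),[(round(b[0],1),round(b[-1],1)) for b in br])
E
```

```text
25.15 [0.4949 0.3671 0.0049] [[-0.26, 0.966, 0.003], [0.966, 0.26, 0.002], [0.001, 0.004, -1.0]] [0.4 0.1 0.7] 0.454
clip_grip 0.63 [317.9 305.7] [0.4932 0.3682 0.007 ]
n 7696 4123
dark ((0.4924888610839844, 0.36634209752082825), (0.027809815481305122, 0.02758890762925148), 15.007701873779297) [0.4925 0.3663]
351 [(np.float64(482.9), np.float64(492.1))]
359 [(np.float64(480.6), np.float64(507.8))]
367 [(np.float64(477.5), np.float64(506.6))]
375 [(np.float64(477.5), np.float64(505.0))]
383 [(np.float64(481.0), np.float64(485.5)), (np.float64(490.6), np.float64(496.3)), (np.float64(497.9), np.float64(498.3)), (np.float64(499.5), np.float64(499.9))]
391 [(np.float64(477.2), np.float64(485.5)), (np.float64(488.6), np.float64(494.0))]
399 [(np.float64(474.8), np.float64(479.9)), (np.float64(486.4), np.float64(491.8))]
407 [(np.float64(475.3), np.float64(480.7)), (np.float64(484.6), np.float64(489.7))]
415 [(np.float64(466.2), np.float64(476.2)), (np.float64(482.4), np.float64(487.4))]
423 [(np.float64(480.8), np.float64(485.5))]
```

Request:
arm_command --pt "0 0 0 0" --pt "0 0 0 0" --pt "0 0 0 0"

```text
time_s: 25.65
eef_pos: [0.4934, 0.3662, 0.0029]
orientation: [[-0.26, 0.966, 0.0], [0.966, 0.26, 0.0], [0.0, 0.0, -1.0]]
ft_force: [0.4, -0.0, -0.9]
finger_gap: 0.451
```

Request:
arm_command --pt "0 0 0 0" --pt "0 0 0 0" --pt "0 0 0 0" --pt "0 0 0 0" --pt "0 0 0 0" --pt "0 0 0 0" --fingers 0

```text
time_s: 26.25
eef_pos: [0.4936, 0.3663, 0.0031]
orientation: [[-0.26, 0.966, 0.0], [0.966, 0.26, 0.0], [0.0, 0.0, -1.0]]
ft_force: [-0.5, -0.1, 4.9]
finger_gap: 0.288
```

Request:
arm_command --pt "0 0 -2 0" --pt "0 0 -6 0" --pt "0 0 -10.5 -0.1" --pt "0 0 -13 -0.2" --pt "-3 2.1 -13 -0.33" --pt "-6.5 4.5 -13 -0.46" --pt "-10 7 -13 -0.59" --pt "-13 9 -13 -0.72" --pt "-16 11 -13 -0.85" --pt "-17.8 12.3 -13 -0.98"

```text
time_s: 27.25
eef_pos: [0.6598, 0.2236, 0.1315]
orientation: [[-0.948, 0.319, -0.001], [0.319, 0.948, -0.001], [0.001, -0.001, -1.0]]
ft_force: [-0.7, 0.5, -1.1]
finger_gap: 0.281
```

Request:
arm_command --pt "0 0 0 -0.12" --pt "0 0 0 -0.24" --pt "0 0 0 -0.36" --pt "0 0 0 -0.478" --pt "0 0 1 -0.478" --pt "0 0 2 -0.478" --pt "0 0 2 -0.478" --pt "0 0 2 -0.478"

```text
time_s: 28.05
eef_pos: [0.6577, 0.226, 0.1115]
orientation: [[-0.989, -0.149, -0.002], [-0.149, 0.989, -0.001], [0.002, -0.0, -1.0]]
ft_force: [0.2, 0.0, -0.3]
finger_gap: 0.281
```

```bash
cat > ins.py <<'E'
import sys
from h import *
np.set_printoptions(precision=4,suppress=True)
s=st(); print(np.round(s["q"],3)); c=capture("wrist"); save(c,sys.argv[1])
z=s["eef_pos"][2]+.004
for t,zz in(("clip_seat",z),("clip_grip",z),("stud_hole",.072)):
  for r in finder.landmark_of("wrist",t)[:1]: print(t,round(r["confidence"],2),np.round(r["pixel"],1),onz(c,r["pixel"],zz))
import pickle; pickle.dump((c,s),open("ins.pkl","wb"))
cv2.imwrite("pics/v_"+sys.argv[1],cv2.resize(c["color"][40:340,180:480,::-1],None,fx=2,fy=2,interpolation=2))
E
python3 ins.py i1.png
```

```text
28.05 [0.6577 0.226  0.1115] [[-0.989, -0.149, -0.002], [-0.149, 0.989, -0.001], [0.002, -0.0, -1.0]] [ 0.2  0.  -0.3] 0.281
[ 0.331  0.701  0.419  1.291 -0.     0.182]
clip_seat 0.62 [335.9 226.8] [0.6239 0.226  0.1155]
clip_grip 0.88 [323.5 308.7] [0.6572 0.2264 0.1155]
stud_hole 0.66 [336.  112.3] [0.5828 0.2209 0.072 ]
```

View pics/v_i1.png

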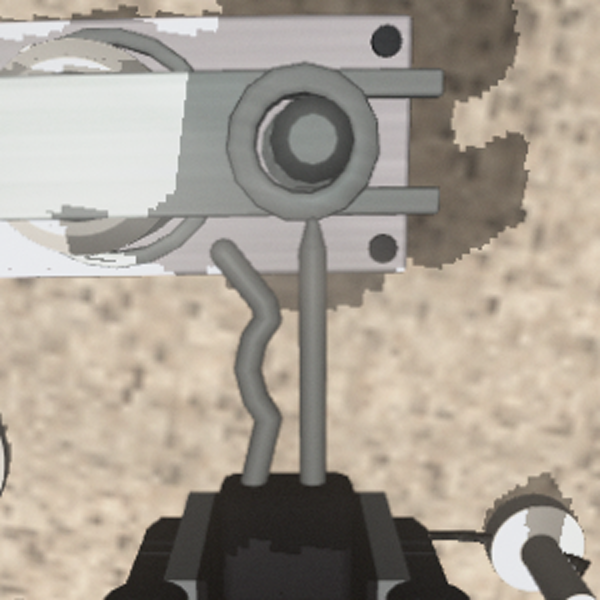

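Run:
```python
from h import *
import pickle
np.set_printoptions(precision=4,suppress=True)
c,s=pickle.load(open("ins.pkl","rb"))
R=s["orientation"]; R=np.array(R); T=np.array(s["eef_pos"])
f=lambda p:np.round(R.T@(p-T)*1000,2)
P=lambda u,v:(180+u/2,40+v/2)
print("studtop",f(onz(c,P(312.5,137),.088)))
for u,v in [(312.5,222),(313,300),(313,400),(313,470)]: print("leg",f(onz(c,P(u,v),s["eef_pos"][2]+.004)))
for u,v in [(210,215.5),(440,213),(20,74),(440,70)]: print("edge",f(onz(c,P(u,v),.0585)))
for u,v in [(386,41),(383,248)]: print("bolt",f(onz(c,P(u,v),.008)))
print("grip edges",f(onz(c,P(215,480),T[2]+.011)),f(onz(c,P(355,480),T[2]+.011)))
```

```text
studtop [75.85  5.63 23.66]
leg [60.69  4.87 -3.86]
leg [46.99  5.07 -3.89]
leg [28.36  5.25 -3.93]
leg [14.49  5.38 -3.97]
edge [ 58.37 -18.38  53.13]
edge [59.06 38.   53.11]
edge [ 91.69 -62.72  53.23]
edge [92.22 36.47 53.19]
bolt [105.83  29.55 103.72]
bolt [ 45.4   30.42 103.58]
grip edges [ 15.33 -12.61 -10.96] [ 15.34  12.75 -10.97]
```

Request:
arm_command --pt "0 0.08 1.5 0" --pt "0 0.08 3 0" --pt "0 0.08 4 0" --pt "0 0.08 4.35 0" --pt "0 0.08 4.35 0" --pt "0 0.08 4.35 0" --pt "0 0.08 4.35 0"

```text
time_s: 28.95
eef_pos: [0.659, 0.2272, 0.0703]
orientation: [[-0.989, -0.15, 0.002], [-0.15, 0.989, 0.001], [-0.002, 0.0, -1.0]]
ft_force: [-0.1, -0.8, -0.9]
finger_gap: 0.283
```

```bash
python3 ins.py i2.png
```

```text
28.95 [0.659  0.2272 0.0703] [[-0.989, -0.15, 0.002], [-0.15, 0.989, 0.001], [-0.002, 0.0, -1.0]] [-0.1 -0.8 -0.9] 0.283
[0.332 0.728 0.36  1.2   0.    0.182]
clip_seat 0.77 [338.7 227.4] [0.6252 0.2282 0.0743]
clip_grip 0.67 [319.3 307.8] [0.6584 0.226  0.0743]
stud_hole 0.94 [338.4 102.2] [0.5819 0.2212 0.072 ]
```

View pics/v_i2.png

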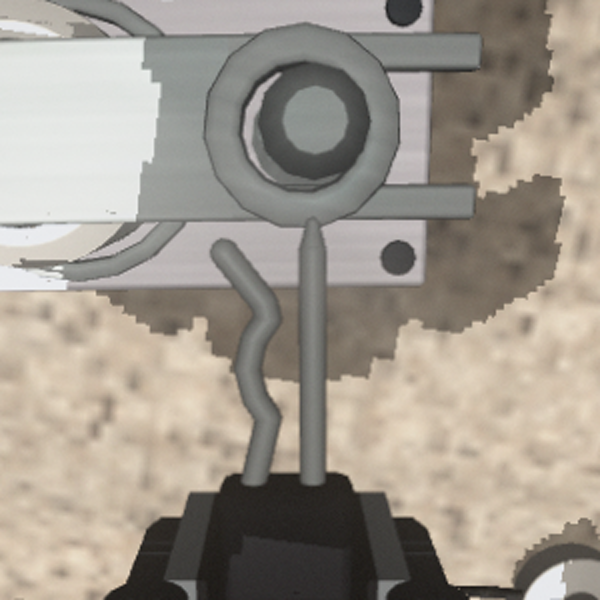

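Request:
arm_command --pt "0 0 0 0" --pt "0 0 0 0" --pt "0 0 0 0" --pt "0.3 0 0 0" --pt "0.6 0 0 0" --pt "0.9 0 0 0" --pt "1.2 0 0 0" --pt "1.2 0 0 0"

```text
time_s: 29.95
eef_pos: [0.6458, 0.2252, 0.0694]
orientation: [[-0.989, -0.15, -0.001], [-0.15, 0.989, -0.0], [0.001, -0.0, -1.0]]
ft_force: [0.2, -0.0, -1.0]
finger_gap: 0.283
```

Request:
arm_command --pt "0 0 0.12 0" --pt "0 0 0.12 0" --pt "0.3 0 0.12 0" --pt "0.6 0 0.12 0" --pt "0.9 0 0.12 0" --pt "1.1 0 0.12 0" --pt "1.1 0 0.12 0"

```text
time_s: 30.65
eef_pos: [0.6353, 0.2234, 0.0682]
orientation: [[-0.989, -0.15, -0.0], [-0.15, 0.989, -0.0], [0.0, -0.0, -1.0]]
ft_force: [-0.3, 0.0, -0.1]
finger_gap: 0.283
```

Request:
arm_command --pt "0.3 0 0 0" --pt "0.6 0 0 0" --pt "0.9 0 0 0" --pt "1.2 0 0 0" --pt "1.2 0 0 0"

```text
time_s: 31.15
eef_pos: [0.622, 0.2213, 0.0677]
orientation: [[-0.989, -0.15, -0.003], [-0.15, 0.989, -0.001], [0.003, -0.0, -1.0]]
ft_force: [-2.1, -2.0, 0.0]
finger_gap: 0.288
```

Request:
arm_command --pt "0.2 0 0 0" --pt "0.4 0 0 0" --pt "0.6 0 0 0" --pt "0.7 0 0 0" --pt "0.7 0 0 0" --pt "0.7 0 0 0"

```text
time_s: 31.75
eef_pos: [0.6168, 0.221, 0.0682]
orientation: [[-0.989, -0.15, 0.0], [-0.15, 0.989, 0.0], [-0.0, 0.0, -1.0]]
ft_force: [0.8, -0.3, 0.2]
finger_gap: 0.281
```

```bash
python3 ins.py i3.png
```

```text
31.75 [0.6168 0.221  0.0682] [[-0.989, -0.15, 0.0], [-0.15, 0.989, 0.0], [-0.0, 0.0, -1.0]] [ 0.8 -0.3  0.2] 0.281
[0.344 0.649 0.206 1.127 0.    0.194]
clip_grip 0.79 [324.5 308.9] [0.6164 0.2217 0.0722]
stud_hole 0.89 [337.1 224.6] [0.5821 0.2212 0.072 ]
```

View pics/v_i3.png

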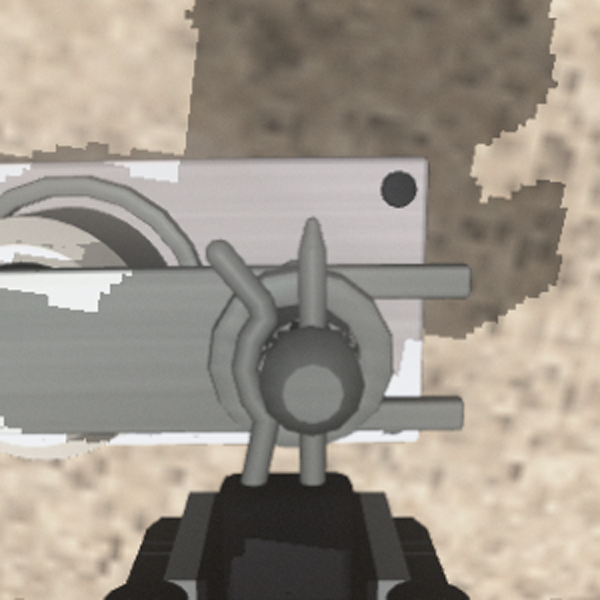

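Run:
```python
from h import *
import pickle
np.set_printoptions(precision=4,suppress=True)
c,s=pickle.load(open("ins.pkl","rb"))
R=np.array(s["orientation"]); T=np.array(s["eef_pos"]); z=T[2]+.004
f=lambda p:np.round(R.T@(p-T)*1000,2)
P=lambda u,v:(180+u/2,40+v/2)
print("studtop",f(onz(c,P(312.5,394),.088)),"tip",f(onz(c,P(312.5,219),z)),"gripface",f(onz(c,P(313,484),z)))
c2=capture("wrist")
for r in finder.landmark_of("wrist","clip_seat")[:1]: print(r["confidence"],f(onz(c2,r["pixel"],z)))
```

```text
studtop [ 34.19   4.56 -19.83] tip [61.24  4.83 -4.01] gripface [11.66  5.38 -4.  ]
```

Request:
arm_command --pt "0 0 0 0" --pt "0 0 0 0" --pt "0 0 0 0" --pt "0 0 0 0" --pt "0 0 0 0" --fingers 0.55

```text
time_s: 32.55
eef_pos: [0.6168, 0.2208, 0.0681]
orientation: [[-0.989, -0.15, -0.0], [-0.15, 0.989, 0.0], [0.0, 0.0, -1.0]]
ft_force: [0.2, 0.7, -0.3]
finger_gap: 0.552
```

Request:
arm_command --pt "0 0 -2 0" --pt "0 0 -5 0" --pt "0 0 -9 0" --pt "0 0 -12 0" --pt "0 0 -12 0" --pt "0 0 -12 0"

```text
time_s: 33.15
eef_pos: [0.6173, 0.221, 0.1892]
orientation: [[-0.989, -0.15, 0.002], [-0.15, 0.989, 0.001], [-0.002, 0.001, -1.0]]
ft_force: [-0.4, 0.0, -1.1]
finger_gap: 0.548
```

```bash
python3 ins.py i4.png
```

```text
33.15 [0.6173 0.221  0.1892] [[-0.989, -0.15, 0.002], [-0.15, 0.989, 0.001], [-0.002, 0.001, -1.0]] [-0.4  0.  -1.1] 0.548
[0.344 0.574 0.398 1.392 0.    0.193]
clip_seat 0.73 [329.3 181.3] [0.5673 0.2159 0.1932]
clip_grip 0.57 [323.6 224.9] [0.5834 0.2163 0.1932]
stud_hole 0.55 [327.1 177.8] [0.5826 0.2187 0.072 ]
```

View pics/v_i4.png

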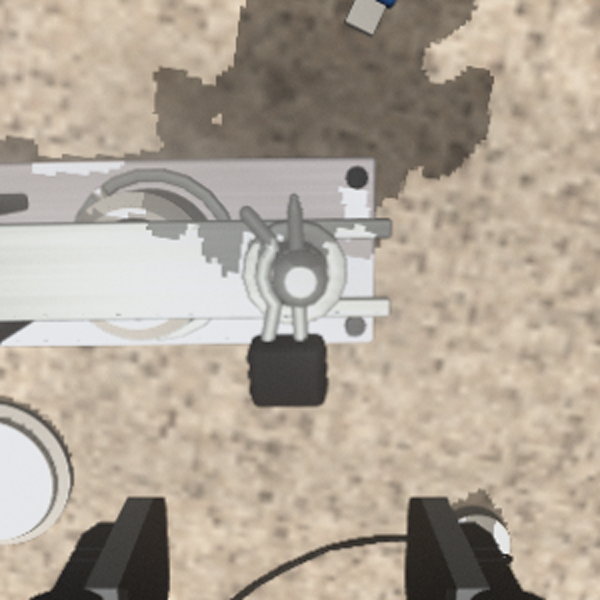

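Run:
```python
from h import *
import pickle
np.set_printoptions(precision=4,suppress=True)
c,s=pickle.load(open("ins.pkl","rb"))
R=np.array(s["orientation"]); T=np.array(s["eef_pos"])
f=lambda p:np.round(R.T@(p-T)*1000,2)
P=lambda u,v:(180+u/2,40+v/2)
print("studtop",f(onz(c,P(299,282),.088)),"tip",f(onz(c,P(294.5,195),.072)),"gripface",f(onz(c,P(301,338),.072)))
print("grip top corners",[f(onz(c,P(*p),.079)) for p in[(250,340),(326,338),(252,405),(323,403)]])
for t in("top","scene"):
  capture(t)
  for k in("memory_stick","die_plunger","vial","spare_plate"):
    r=finder.landmark_of(t,k)[:1]; print(t,k,[np.round(x["pixel"],1) for x in r])
```

```text
studtop [ 35.14   4.28 101.12] tip [ 61.02   2.97 117.06] gripface [ 13.85   5.3  117.17]
grip top corners [array([ 14.7 , -11.63, 110.16]), array([ 15.37,  13.39, 110.17]), array([ -7.71, -11.24, 110.21]), array([ -7.01,  12.7 , 110.22])]
top memory_stick []
top die_plunger []
top vial [array([345.4, 222.7])]
top spare_plate [array([348.3, 188.1])]
scene memory_stick [array([260.3, 262.4])]
scene die_plunger [array([313.6, 217.7])]
scene vial [array([290.2, 195.5])]
scene spare_plate [array([360.8, 261.2])]
```

Run:
```python
from h import *
d=capture("scene")["color"].astype(int); o=cv2.imread("pics/scene0.png")[:,:,::-1].astype(int)
D=np.abs(d-o).max(2)
for n,(u,v) in dict(vial=(295,195),plunger=(314,212),stick=(261,262),plate=(360,258),tweezers=(250,195)).items():
    print(n,(D[v-10:v+10,u-10:u+10]>40).mean())
print(ticket.job_done()); st()
```

```text
vial 0.0275
plunger 0.0
stick 0.8275
plate 0.0
tweezers 0.0
the job is handed in; nothing more can be done
None
the job is handed in; nothing more can be done
```

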